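Check a fresh loaf with the infrared thermometer from the instrument drawer

ROBOT

A 7-joint arm with a two-finger parallel gripper is mounted at the origin on the work surface. World frame = base frame: x ahead of the robot, y to its left, z up, the work surface at z = 0. Lengths are in m, angles in rad, forces in N, time in s.
With the tool pointing down it reaches from about 0.4 to 0.85 m from the base axis. Payload 4.5 kg.
Tool frame: the origin (TCP) lies at the very end of the fingers, on their centre line; the grasp point (between the pads) lies 19 mm behind it (r.grip_depth is the z of the grasp point in the tool frame, in m); z points along the fingers, y is the line along which they close (so a half turn about z gives the same grasp; the last joint's range is limited). The gripper opens to 88 mm and grips with 3 to 60 N. Pads are 18 mm wide; open, the fingers measure 123 mm over their backs; the gripper's body (75 mm by 187 mm) begins 45 mm behind the grasp point.
Start: joints at [-1.282, 0.689, -0.195, 1.565, 0.157, 0.902, -0.215], TCP at [0.158, 0.605, 0.239] pointing down, gripper open.
Joint ranges: [-3.01, 3.01], [-0.46, 2.08], [-1.47, 1.51], [0.13, 2.56], [-1, 4.14], [0.04, 2.09], [-2.66, 2.66]. Speed limits (rad/s): [2.57, 2.57, 3.14, 3.14, 3.14, 3.14, 3.14].

INTERFACE

Orientations are given as a unit quaternion [x, y, z, w].
In Python, from plant import r, sensors, snapshot, camera_params, finish_job gives the robot as it stands (r), with the cameras as plain functions, the job as plain functions and the readings (sensors).
- The arm moves only by the tool nudge_tcp, called after ">>>" as a command line: name --pt "numbers of a row" for each row, then --argument value for the rest. Schema: {"type":"object","properties":{"offsets":{"type":"object","properties":{"jaw":{"type":"array","items":{"type":"number"},"minItems":1,"maxItems":10},"tx":{"type":"array","items":{"type":"number"},"minItems":1,"maxItems":10},"ty":{"type":"array","items":{"type":"number"},"minItems":1,"maxItems":10},"tz":{"type":"array","items":{"type":"number"},"minItems":1,"maxItems":10},"ax":{"type":"array","items":{"type":"number"},"minItems":1,"maxItems":10},"ay":{"type":"array","items":{"type":"number"},"minItems":1,"maxItems":10},"az":{"type":"array","items":{"type":"number"},"minItems":1,"maxItems":10}},"additionalProperties":false,"required":["jaw","tx","ty","tz","ax","ay","az"]},"force":{"type":"number"},"only":{"type":"string"},"quiet":{"type":"boolean"},"lines":{"type":"string"}},"required":["offsets"],"additionalProperties":false}. offsets is an object with one list for each field, all of the same length, 1 to 10, a row being the entries at one place: jaw (the opening from 0.0 (shut) to 1.0 (fully open)), tx, ty, tz (the shift in fractions of the full range, 1 being 0.75 m), ax, ay, az (a rotation vector in normalised numbers (1 is 2 pi rad)); each row is the pose to reach, as a shift and turn from the pose commanded when the call began, along the tool's axes at that moment; what a row does not reach only later rows make up. A row lasts 1/10 s, in which the tool goes at most 0.05 m and 0.15 rad, less where a joint would pass 70% of its speed; a pose out of reach is approached as far as the arm can. The fingers move at their own pace and stop on an object; force is the grip in N (left out, the last holds). Time passes only in rows, so rows that do not move let the fingers close. The tool returns the time, the measured TCP pose, the force, the opening and the grip force at its end. only (a regular expression) keeps the lines of the reply that match it, lines (a string "A,B") keeps lines A to B, and quiet returns only ok. No shift or turn number may pass 1 either way. Input that does not fit is refused with a message, and nothing moves.
- sensors.get_state(): the state, without advancing time (a new reading comes with each control period).
- snapshot(name): name is "scene" or "top" or "wrist"; returns the picture (420x560x3 uint8, red, green, blue); there is no depth.
- camera_params(name): a dict with "fx", "fy", "cx", "cy" (pixels), "k1" (the pictures are not rectified: a ray, as slopes to the right and down, at radius r is drawn at 1 + k1 r^2 times it, then the intrinsics apply), "rvec" (rotation vector, rad) and "tvec" (3), from world to camera coordinates, as OpenCV has them. Camera axes: x right, y down, z forward; pixel columns grow to the right and rows downward; lengths in m; the calibration is good to about 2 mm. A picture is of the moment at which its call begins: read the wrist's pose just before it. camera_params takes no time and is no camera call; for the wrist camera it gives the pose at the moment of the call.
- finish_job(): hands the job in; it is judged then, once.
The state is a dict: "clock": time; "q": joint angles; "qd": joint speeds; "joint_torque": joint torques, N m; "tool_pos": TCP position; "eef_rot": TCP orientation; "contact_force": force on the tool from outside, world axes, zero at the start; "moment": the same for the moment, N m; "opening": opening from 0.0 (shut) to 1.0 (fully open); "finger_force": force on a finger pad.
Only numpy, scipy, OpenCV 4.12 (cv2) and the standard library are available. Lean on these libraries where they do the work, as an engineer would, in place of code of your own. Each camera call takes 0.05 s, during which the arm holds its last target. There are 200 camera calls.

TASK

Pull the instrument cabinet's drawer well open by its handle (12 cm or more) and leave it open, draw the blue-capped thermometer up out of its socket, and tip it to a slant of about 45 degrees so that its lens end points at the middle of the dark loaf's top from about 15 cm away. Finish while still holding it there in the gripper, still and touching nothing else: do not put it down or let go. Leave the black torch in its socket and do not knock the loaf, jar or bowl.

Things in the scene. Friction and masses are not known exactly. Their poses are not given: they have to be found in the camera images.
- drawer (a joint): How far the one drawer of the cabinet is open, in m: 0 shut, grows as it slides out towards the robot (along the cabinet's own -x), stop at 0.16. It starts shut, slides with about 1.5 N of friction plus light damping (6 N s/m), and stays where it is left.
- cabinet: Grey steel cabinet fixed to the bench, left or right of the robot, 260 deep (x) x 240 wide (y) x 165 high, origin at bench level under the middle of its front edge, x axis from front to back: the drawer slides along its -x. The blue drawer front (236 wide, 12 thick, top edge at height 154) stands before the cabinet's front edge; its outer face is 12 before the origin when shut.
- drawer_handle (a point): Centre of the drawer's handle: a level black bar 12 in diameter, 120 long across the drawer (cabinet y), at height 131, its axis 48 before the face of the drawer front, so a finger fits behind it; it is free above. Two posts join it to the face 52 either side of the centre.
- thermometer: Infrared stick thermometer, round, 26 in diameter, 130 long, 0.06 to 0.13 kg: white with a steel ring, top 45 a blue cap (tapered over the last 5). Origin at the centre of the lens face (lower end), z axis from lens to cap: it looks along its -z. It stands upright and loose, lens down, in either drawer socket: lens 23 above the bench, cap top at 153, free all round above the block.
- sockets (a point): Middle of the top of the white socket block (60 x 150 x 45) inside the drawer, 63 above the bench; tub walls reach 93. Two round sockets, 28 wide and 40 deep, lie 50 either side of this point across the drawer (cabinet y), 65 behind the inner face of the drawer front and 125 behind the handle bar. It travels with the drawer.
- torch: Black stick torch with a thin yellow ring, 26 in diameter, 104 long, in the other socket; origin at the centre of its lower end, z up. Stays there (it travels along with the drawer).
- loaf: Dark brown tin loaf, a rounded block 240 (x) x 110 (y) x 85 high, 0.75 kg, lying loose on a black baking tray, on the side of the bench where the cabinet is not; origin at the centre of its underside, which is 8 above the bench.
- loaf_top (a point): Centre of the loaf's flat top, 93 above the bench: the point to aim at.
- jar: Bystander: amber jar with red lid, 60 in diameter, 100 high, standing about the middle of the bench; origin at the centre of its underside.
- bowl: Bystander: steel bowl, 100 in diameter, 45 high, on the left of the bench; origin at the centre of its underside.

How it is judged:
By the outcome, as a careful person would: the job done as asked, in the order asked, and still so for the second after the job is handed in, while the arm keeps its last pose, push and grip.
It also fails if it takes over 48 s, if anything falls off the work surface, if the arm or the gripper's body presses on something with over 40 N, if the wrist force passes 120 N, or if a joint passes its speed limit or range.

## Working session

There is one attempt and no reset: what is moved stays moved. The work goes in short steps, Python scripts to look and compute and a tool call to move; the robot and the scene stay as the last step left them, time stands still between calls to the robot, and variables do not carry over. Pictures are saved under pics/ and viewed, at most 13 in all, crops included, and the job is handed in when it is done.

```bash
ls; mkdir -p pics; python3 - <<'E'
from plant import r, sensors, snapshot, camera_params, finish_job
import cv2
s=sensors.get_state();print({k:s[k] for k in('clock','tool_pos','eef_rot','opening','contact_force')},r.grip_depth)
for n in('scene','top'):
    cv2.imwrite(f'pics/{n}0.png',snapshot(n)[:,:,::-1]);print(n,camera_params(n))
E
```

```text
pics
plant.py
{'clock': 0.0, 'tool_pos': array([0.15740263, 0.60423765, 0.23794414]), 'eef_rot': array([ 1.26981184e-01,  9.91904743e-01, -8.70450388e-04, -4.23120603e-05]), 'opening': 0.9987687273327217, 'contact_force': array([-0.25406775,  0.26528216,  0.49566453])} -0.0187
scene {'fx': 433.3540820213216, 'fy': 433.3540820213216, 'cx': 286.9112247621163, 'cy': 206.74903703284818, 'k1': -0.10978202604845268, 'rvec': array([ 2.69181861, -0.12600081,  0.04031977]), 'tvec': array([-0.64918216,  0.21505029,  1.02164896])}
top {'fx': 390.0639288853809, 'fy': 390.0639288853809, 'cx': 279.36987243202884, 'cy': 208.37234940075032, 'k1': -0.029541550407069312, 'rvec': array([ 2.22188153, -1.9868205 ,  0.20645345]), 'tvec': array([0.04325299, 0.66390041, 1.00407603])}
```

View pics/scene0.png

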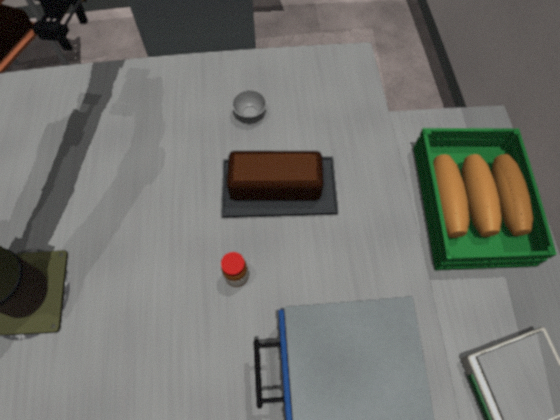

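View pics/top0.png

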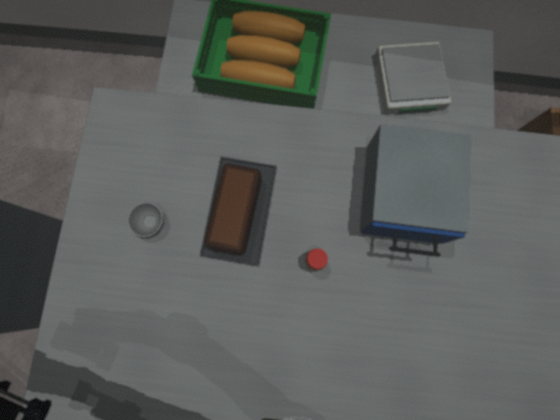

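The scene view shows the handle at (258,372), the loaf at (276,172), the jar at (234,265) and the bowl at (249,106). The top view shows the handle at (415,250), the loaf top at about (236,208), the jar at (317,259) and the bowl at (147,221). I'll enlarge these.

```bash
cat > h.py <<'E'
import numpy as np, cv2
from scipy.spatial.transform import Rotation as R
def ray(c,uv):
    p=(np.array(uv,float)-[c['cx'],c['cy']])/[c['fx'],c['fy']]; d=p.copy()
    for _ in range(20): d=p/(1+c['k1']*(d@d))
    M=R.from_rotvec(c['rvec']).as_matrix(); v=M.T@np.r_[d,1]
    return -M.T@np.array(c['tvec']), v/np.linalg.norm(v)
def tri(obs):
    A=0;b=0;rs=[ray(c,u) for c,u in obs]
    for o,v in rs: P=np.eye(3)-np.outer(v,v);A=A+P;b=b+P@o
    x=np.linalg.solve(A,b); return x,[float(np.linalg.norm((np.eye(3)-np.outer(v,v))@(x-o))) for o,v in rs]
def plane(c,uv,z): o,v=ray(c,uv); return o+v*(z-o[2])/v[2]
def proj(c,X):
    M=R.from_rotvec(c['rvec']).as_matrix(); p=M@np.array(X)+c['tvec']; d=p[:2]/p[2]
    return d*(1+c['k1']*(d@d))*[c['fx'],c['fy']]+[c['cx'],c['cy']]
E
python3 - <<'E'
import cv2,numpy as np
s=cv2.imread('pics/scene0.png');t=cv2.imread('pics/top0.png')
def c(im,x,y,w,h): return cv2.resize(im[y:y+h,x:x+w],(400,300),interpolation=cv2.INTER_CUBIC)
m=np.vstack([np.hstack([c(s,220,320,132,99),c(t,360,220,120,90)]),np.hstack([c(s,210,130,132,99),c(t,180,150,132,99)])])
cv2.imwrite('pics/m0.png',m)
E
```

```text
(no output)
```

View pics/m0.png

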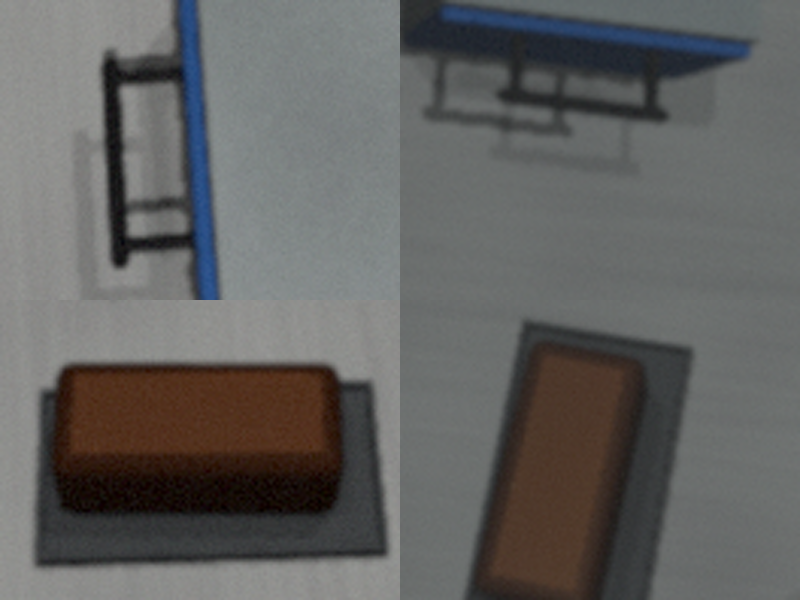

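Handle ends: (256.6,337.2) and (259.6,407.5) in scene, (390,248.5) and (439.8,254.8) in top. Loaf top centre: about (275.7,167) and (234,208).

```bash
python3 - <<'E'
from h import *; from plant import r, sensors, snapshot, camera_params, finish_job
np.set_printoptions(precision=4,suppress=True)
S=camera_params('scene');T=camera_params('top')
A,e=tri([(S,(256.6,337.2)),(T,(390,248.5))]);B,e2=tri([(S,(259.6,407.5)),(T,(439.8,254.8))])
print(A,e,B,e2,np.linalg.norm(A-B),(A+B)/2); d=A-B; yaw=np.arctan2(-d[0],d[1]); print('yaw deg',np.degrees(yaw))
print('loaf',tri([(S,(275.7,167)),(T,(234,208))]))
for uv in[(233.5,153),(319,153),(320,179.5),(232,179.5)]: print('S',plane(S,uv,.093))
for uv in[(226,167.5),(254,170),(241,248),(209,245)]: print('T',plane(T,uv,.093))
print('jar',tri([(S,(233,261)),(T,(317.5,259))]),'bowl',tri([(S,(249.5,103)),(T,(147,219.5))]))
E
```

```text
[ 0.5714 -0.1708  0.1431] [0.003464105261366395, 0.0034641052613666005] [ 0.5689 -0.3012  0.1331] [0.001612920763421815, 0.001612920763421862] 0.13076660293622944 [ 0.5701 -0.236   0.1381]
yaw deg -1.1010376400763244
loaf (array([0.6415, 0.2388, 0.0996]), [0.005621500746777254, 0.005621500746777114])
S [0.5441 0.2961 0.093 ]
S [0.7594 0.2765 0.093 ]
S [0.752  0.2001 0.093 ]
S [0.5374 0.2197 0.093 ]
T [0.7477 0.275  0.093 ]
T [0.7491 0.1976 0.093 ]
T [0.5327 0.2049 0.093 ]
T [0.5311 0.2899 0.093 ]
jar (array([0.5287, 0.0046, 0.106 ]), [0.0037158747158792978, 0.0037158747158794483]) bowl (array([0.589 , 0.4807, 0.0558]), [0.003811719419803034, 0.0038117194198029796])
```

Handle at about (0.570,-0.236), height 0.138 against 0.131 given. Bar length 0.131 measured against 0.120. Loaf top at about (0.643,0.244). These are plausible, so I'll move over there and refine with the wrist camera.

Careful with the scale: shifts go in shares of 0.75 m and turns go in shares of 2 pi rad. That gives: -0.421 m / 0.75 = -0.5613, -0.256 m / 0.75 = -0.3413, 1.3 rad / 6.2832 = 0.2069.

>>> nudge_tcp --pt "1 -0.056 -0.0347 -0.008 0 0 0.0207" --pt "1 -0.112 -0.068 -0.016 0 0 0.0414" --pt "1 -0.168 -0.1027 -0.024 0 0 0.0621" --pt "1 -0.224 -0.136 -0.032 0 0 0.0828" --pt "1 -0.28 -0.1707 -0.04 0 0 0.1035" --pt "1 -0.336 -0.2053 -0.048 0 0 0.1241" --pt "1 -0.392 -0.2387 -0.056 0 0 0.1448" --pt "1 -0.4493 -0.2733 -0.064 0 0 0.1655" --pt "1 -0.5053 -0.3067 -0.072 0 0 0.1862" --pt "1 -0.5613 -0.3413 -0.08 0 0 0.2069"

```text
refused: offsets: the value is not of type 'object' (schema: type "object"). Nothing was moved.
```

The error is about the shape of the input: an object with one list for each field. Fixing that and sending the same move.

>>> nudge_tcp --offsets '{"jaw": [1, 1, 1, 1, 1, 1, 1, 1, 1, 1], "tx": [-0.056, -0.112, -0.168, -0.224, -0.28, -0.336, -0.392, -0.4493, -0.5053, -0.5613], "ty": [-0.0347, -0.068, -0.1027, -0.136, -0.1707, -0.2053, -0.2387, -0.2733, -0.3067, -0.3413], "tz": [-0.008, -0.016, -0.024, -0.032, -0.04, -0.048, -0.056, -0.064, -0.072, -0.08], "ax": [0, 0, 0, 0, 0, 0, 0, 0, 0, 0], "ay": [0, 0, 0, 0, 0, 0, 0, 0, 0, 0], "az": [0.0207, 0.0414, 0.0621, 0.0828, 0.1035, 0.1241, 0.1448, 0.1655, 0.1862, 0.2069]}'

```text
clock: 1.1
tool_pos: [0.5013, 0.2494, 0.2988]
eef_rot: [0.703, 0.711, -0.0, -0.0]
contact_force: [1.5, 0.9, -0.4]
opening: 1.001
finger_force: 0.0
```

```bash
python3 - <<'E'
from h import *; from plant import r, sensors, snapshot, camera_params, finish_job
s=sensors.get_state(); M=R.from_quat(s['eef_rot']).as_matrix(); print(M.round(3),s['q'].round(2))
print('delta tool',M.T@(np.array([.48,-.2,.30])-s['tool_pos']))
E
```

```text
[[-0.011  1.    -0.001]
 [ 1.     0.011  0.   ]
 [ 0.    -0.001 -1.   ]] [-0.64  0.53  0.15  1.7  -0.1   0.92 -0.43]
delta tool [-0.44910981 -0.02620007 -0.0012222 ]
```

In the tool's units: -0.43 m / 0.75 = -0.5733, -0.405 m / 0.75 = -0.54.

>>> nudge_tcp --offsets '{"jaw": [1, 1, 1, 1, 1, 1, 1, 1, 1, 1], "tx": [-0.06, -0.12, -0.18, -0.24, -0.3, -0.36, -0.42, -0.48, -0.54, -0.5733], "ty": [0, 0, 0, -0.0133, -0.0133, -0.02, -0.0267, -0.0267, -0.0333, -0.0333], "tz": [0, 0, 0, 0, 0, 0, 0, 0, 0, 0], "ax": [0, 0, 0, 0, 0, 0, 0, 0, 0, 0], "ay": [0, 0, 0, 0, 0, 0, 0, 0, 0, 0], "az": [0, 0, 0, 0, 0, 0, 0, 0, 0, 0]}'

```text
clock: 2.1
tool_pos: [0.4807, -0.1837, 0.2986]
eef_rot: [0.703, 0.711, -0.001, 0.0]
contact_force: [-0.2, 0.3, 0.4]
opening: 0.999
finger_force: 0.0
```

```bash
python3 - <<'E'
from h import *; from plant import r, sensors, snapshot, camera_params, finish_job; import json
c=camera_params('wrist'); json.dump({k:np.array(v).tolist() for k,v in c.items()},open('w1.json','w'))
cv2.imwrite('pics/w1.png',snapshot('wrist')[:,:,::-1])
print(sensors.get_state()['q'].round(2), ray(c,(280,210)), proj(c,(.57,-.236,.135)))
E
```

```text
[ 0.18  0.47  0.16  1.82 -0.09  0.85  0.38] (array([ 0.48049155, -0.11496894,  0.44507488]), array([ 0.01061227, -0.26953063, -0.96293334])) [364.70082005 243.68839074]
```

View pics/w1.png

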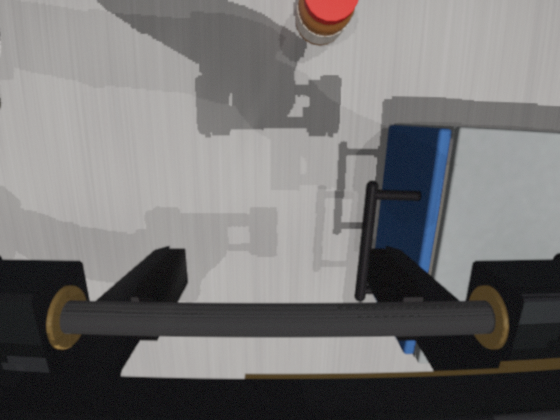

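The wrist view shows the handle bar from (372,183) to (361,299), the drawer front edge line from (447,130) to (408,350), and the jar's red lid at the top.

In the tool's units: -0.08 m / 0.75 = -0.1067, -0.06 m / 0.75 = -0.08.

>>> nudge_tcp --offsets '{"jaw": [1, 1, 1, 1], "tx": [0.0267, 0.0267, 0.0267, 0.0267], "ty": [-0.04, -0.08, -0.1067, -0.1067], "tz": [0, 0, 0, 0], "ax": [0, 0, 0, 0], "ay": [0, 0, 0, 0], "az": [0, 0, 0, 0]}'

```text
clock: 2.55
tool_pos: [0.399, -0.1603, 0.2985]
eef_rot: [0.702, 0.712, -0.001, -0.001]
contact_force: [0.5, -0.3, -0.3]
opening: 0.999
finger_force: 0.0
```

```bash
python3 - <<'E'
from h import *; from plant import r, sensors, snapshot, camera_params, finish_job; import json
c=camera_params('wrist'); json.dump({k:np.array(v).tolist() for k,v in c.items()},open('w2.json','w'))
im=snapshot('wrist')[:,:,::-1];cv2.imwrite('pics/w2.png',im)
a=cv2.imread('pics/w1.png')[120:360,330:560]; b=im[120:360,330:560]
cv2.imwrite('pics/m2.png',np.hstack([cv2.resize(x,(400,417),interpolation=cv2.INTER_CUBIC) for x in(a,b)]))
E
```

```text
(no output)
```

View pics/m2.png

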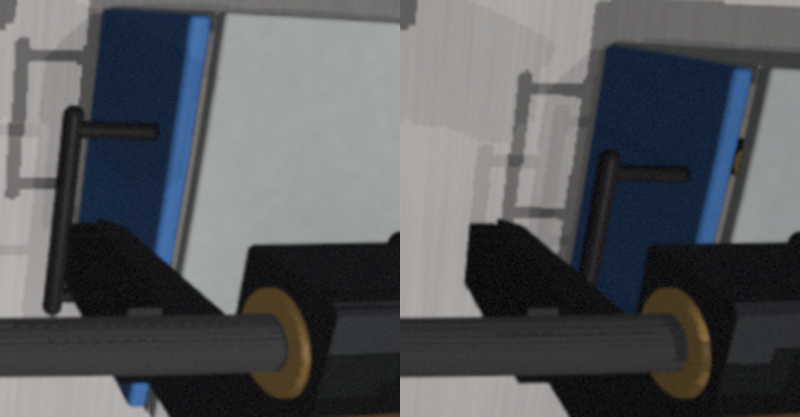

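```bash
python3 - <<'E'
from h import *; from plant import r, sensors, snapshot, camera_params, finish_job; import json
np.set_printoptions(precision=4,suppress=True)
S=camera_params('scene');T=camera_params('top');W1=json.load(open('w1.json'));W2=json.load(open('w2.json'))
print('A wrist',tri([(W1,(372,182.5)),(W2,(451,207.8))]),'A all',tri([(W1,(372,182.5)),(W2,(451,207.8)),(S,(256.6,338)),(T,(390.5,248.5))]))
print('B',tri([(W1,(360.5,296)),(S,(259.6,406.5)),(T,(439,254.8))]))
print('corner',tri([(W1,(438.7,128)),(W2,(521.5,159.1))]))
for u in [(372,182.5),(360.5,297)]: print('plane',plane(W1,u,.131))
# edge direction: top outer edge line in W1 at z .154
p=plane(W1,(438.7,128),.154);q=plane(W1,(330+150/1.739,120+265/1.739),.154);print(p,q,np.degrees(np.arctan2(-(p-q)[0],(p-q)[1])))
s=sensors.get_state();print(s['tool_pos'],s['q'])
E
```

```text
A wrist (array([ 0.5722, -0.1733,  0.1336]), [0.000192927991544212, 0.0001929279915442419]) A all (array([ 0.5711, -0.1725,  0.1378]), [0.00029809416963104304, 0.0010519073425734858, 0.003852608723861459, 0.0031238722027601695])
B (array([ 0.5698, -0.2988,  0.132 ]), [0.002385002543454043, 0.0005747237570808772, 0.0029147886702122075])
corner (array([ 0.6208, -0.1204,  0.1549]), [0.000165780989397761, 0.00016578098939774665])
plane [ 0.5729 -0.174   0.131 ]
plane [ 0.5722 -0.2991  0.131 ]
[ 0.6213 -0.1203  0.154 ] [ 0.6185 -0.2583  0.154 ] -1.1564981710152846
[ 0.4014 -0.1604  0.2988] [ 0.1635  0.3545  0.1545  2.0409 -0.0787  0.752   0.3816]
```

In the tool's units: 0.17 m / 0.75 = 0.2267, -0.079 m / 0.75 = -0.1053, 0.03 rad / 6.2832 = 0.0048.

>>> nudge_tcp --offsets '{"jaw": [0.45, 0.45, 0.45, 0.45, 0.45, 0.45, 0.45], "tx": [-0.0267, -0.0533, -0.08, -0.104, -0.1053, -0.1053, -0.1053], "ty": [0.06, 0.12, 0.1733, 0.2267, 0.2267, 0.2267, 0.2267], "tz": [0, 0, 0.04, 0.08, 0.12, 0.12, 0.12], "ax": [0, 0, 0, 0, 0, 0, 0], "ay": [0, 0, 0, 0, 0, 0, 0], "az": [0.0016, 0.0032, 0.0048, 0.0048, 0.0048, 0.0048, 0.0048]}'

```text
clock: 3.3
tool_pos: [0.5734, -0.2363, 0.2083]
eef_rot: [0.712, 0.702, -0.0, -0.001]
contact_force: [-0.2, 0.2, 0.9]
opening: 0.451
finger_force: 0.0
```

```bash
python3 - <<'E'
from h import *; from plant import r, sensors, snapshot, camera_params, finish_job
s=sensors.get_state(); print(s['tool_pos'],R.from_quat(s['eef_rot']).as_matrix().round(3).tolist())
E
```

```text
[ 0.57342403 -0.23631139  0.2083498 ] [[0.013, 1.0, -0.001], [1.0, -0.013, 0.001], [0.001, -0.001, -1.0]]
```

Aligned over the bar. Now down 0.091, then close.

In the tool's units: 0.091 m / 0.75 = 0.1213, 0.08 m / 0.75 = 0.1067.

>>> nudge_tcp --offsets '{"jaw": [0.45, 0.45, 0.45, 0.45, 0.45, 0, 0, 0, 0], "tx": [0, 0, 0, 0, 0, 0, 0, 0, 0], "ty": [-0.0013, -0.0013, -0.0013, -0.0013, -0.0013, -0.0013, -0.0013, -0.0013, -0.0013], "tz": [0.04, 0.08, 0.1067, 0.1213, 0.1213, 0.1213, 0.1213, 0.1213, 0.1213], "ax": [0, 0, 0, 0, 0, 0, 0, 0, 0], "ay": [0, 0, 0, 0, 0, 0, 0, 0, 0], "az": [0, 0, 0, 0, 0, 0, 0, 0, 0]}' --force 20

```text
clock: 4.2
tool_pos: [0.5713, -0.2371, 0.1185]
eef_rot: [0.712, 0.702, -0.0, -0.001]
contact_force: [-1.6, 0.8, 5.9]
opening: 0.129
finger_force: 20.0
```

The bar is held (11.4 mm). Pulling 0.15 m.

>>> nudge_tcp --offsets '{"jaw": [0, 0, 0, 0, 0, 0, 0, 0, 0, 0], "tx": [0, 0, 0, 0, 0, 0, 0, 0, 0, 0], "ty": [-0.0133, -0.0333, -0.06, -0.0867, -0.1133, -0.14, -0.1667, -0.1867, -0.2, -0.2], "tz": [0, 0, 0, 0, 0, 0, 0, 0, 0, 0], "ax": [0, 0, 0, 0, 0, 0, 0, 0, 0, 0], "ay": [0, 0, 0, 0, 0, 0, 0, 0, 0, 0], "az": [0, 0, 0, 0, 0, 0, 0, 0, 0, 0]}'

```text
clock: 5.2
tool_pos: [0.42, -0.2343, 0.1184]
eef_rot: [0.712, 0.702, -0.0, -0.001]
contact_force: [-1.3, 2.0, 8.8]
opening: 0.125
finger_force: 20.0
```

>>> nudge_tcp --offsets '{"jaw": [0.3, 0.4, 0.4, 0.4, 0.4, 0.4, 1, 1, 1], "tx": [0, 0, 0, 0, 0, 0.04, 0.0933, 0.1333, 0.1333], "ty": [0, 0, 0, 0, 0, 0, 0, 0, 0], "tz": [0, 0, 0, -0.04, -0.0933, -0.16, -0.2267, -0.2667, -0.2667], "ax": [0, 0, 0, 0, 0, 0, 0, 0, 0], "ay": [0, 0, 0, 0, 0, 0, 0, 0, 0], "az": [0, 0, 0, 0, 0, 0, 0, 0, 0]}'

```text
clock: 6.1
tool_pos: [0.4253, -0.1319, 0.3207]
eef_rot: [0.71, 0.704, 0.002, 0.002]
contact_force: [0.6, -0.6, -1.0]
opening: 0.65
finger_force: 0.0
```

```bash
python3 - <<'E'
from h import *; from plant import r, sensors, snapshot, camera_params, finish_job; import json
c=camera_params('wrist'); json.dump({k:np.array(v).tolist() for k,v in c.items()},open('w3.json','w'))
cv2.imwrite('pics/w3.png',snapshot('wrist')[:,:,::-1])
E
```

```text
(no output)
```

View pics/w3.png

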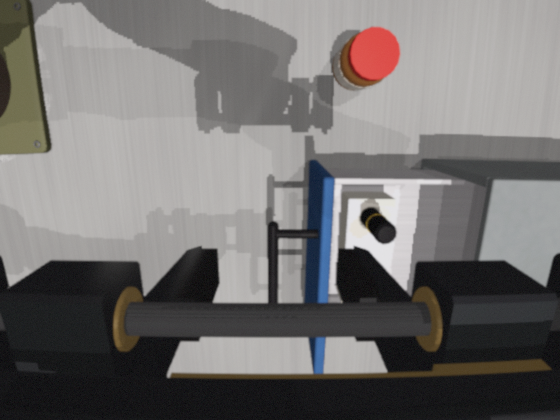

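The drawer is open. The black torch with the yellow ring sits in the near (+y) socket at (378,225), so the thermometer is in the other socket, behind the finger. I'll shift the camera -y and view it from two places.

In the tool's units: -0.13 m / 0.75 = -0.1733, -0.12 m / 0.75 = -0.16.

```bash
cat > shot.py <<'E'
from h import *; from plant import r, sensors, snapshot, camera_params, finish_job; import json,sys
n=sys.argv[1]
c=camera_params('wrist'); json.dump({k:np.array(v).tolist() for k,v in c.items()},open(n+'.json','w'))
cv2.imwrite(f'pics/{n}.png',snapshot('wrist')[:,:,::-1])
E
```

>>> nudge_tcp --offsets '{"jaw": [1, 1, 1, 1, 1, 1], "tx": [-0.0533, -0.1067, -0.16, -0.1733, -0.1733, -0.1733], "ty": [0, 0, 0, 0, 0, 0], "tz": [0, 0, 0, 0, 0, 0], "ax": [0, 0, 0, 0, 0, 0], "ay": [0, 0, 0, 0, 0, 0], "az": [0, 0, 0, 0, 0, 0]}'

```text
clock: 6.75
tool_pos: [0.4213, -0.2639, 0.3165]
eef_rot: [0.712, 0.702, -0.0, -0.001]
contact_force: [0.9, 0.5, 0.6]
opening: 0.999
finger_force: 0.0
```

```bash
python3 shot.py w4
```

>>> nudge_tcp --offsets '{"jaw": [1, 1, 1, 1, 1], "tx": [-0.0267, -0.0267, -0.0267, -0.0267, -0.0267], "ty": [0.0533, 0.1067, 0.1067, 0.1067, 0.1067], "tz": [0, 0, 0, 0, 0], "ax": [0, 0, 0, 0, 0], "ay": [0, 0, 0, 0, 0], "az": [0, 0, 0, 0, 0]}'

```text
clock: 7.3
tool_pos: [0.5005, -0.285, 0.3175]
eef_rot: [0.712, 0.702, -0.0, -0.001]
contact_force: [-0.5, 0.4, -0.5]
opening: 1.0
finger_force: 0.0
```

```bash
python3 shot.py w5
python3 - <<'E'
import cv2,numpy as np
a,b=[cv2.imread(f'pics/w{i}.png') for i in(4,5)]
cv2.imwrite('pics/m4.png',np.hstack([cv2.resize(x[80:280,y:y+200],(400,400),interpolation=cv2.INTER_CUBIC) for x,y in((a,280),(b,180))]))
E
```

```text
(no output)
```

View pics/m4.png

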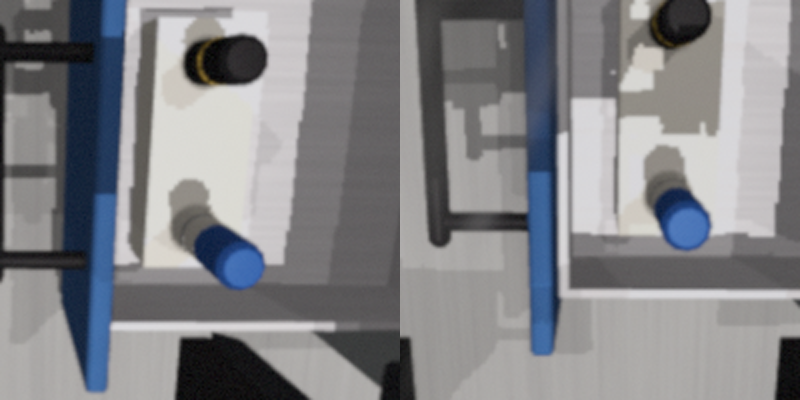

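Thermometer cap top centre: (400.5,213) in w4 and (323.5,193.5) in w5. The torch top in w4 is at (402.5,110).

```bash
python3 - <<'E'
from h import *; from plant import r, sensors, snapshot, camera_params, finish_job; import json
np.set_printoptions(precision=4,suppress=True)
a,b=[json.load(open(f'w{i}.json')) for i in(4,5)]
x,e=tri([(a,(400.5,213)),(b,(323.5,193.5))]);print(x,e)
print('torch',tri([(a,(402.5,110)),(b,(323.5,88.5))]))
s=sensors.get_state(); M=R.from_quat(s['eef_rot']).as_matrix();print(M.T@(np.r_[x[:2],.25]-s['tool_pos']),s['tool_pos'])
E
```

```text
[ 0.5469 -0.2891  0.1425] [0.00014623351985474644, 0.00014623351985479802]
torch (array([ 0.5471, -0.1876,  0.1247]), [0.00034765705625990317, 0.00034765705625984853])
[-0.0031  0.0467  0.0677] [ 0.5003 -0.2854  0.3177]
```

xy agrees with the expectations: 125 mm behind the bar and 100 mm from the torch. The height is 10 mm low, but torch and handle fix the level. Target (0.546,-0.2875), TCP z 0.117. Lower in two stages.

In the tool's units: 0.14 m / 0.75 = 0.1867, 0.0457 m / 0.75 = 0.0609.

>>> nudge_tcp --offsets '{"jaw": [0.65, 0.65, 0.65, 0.65, 0.65, 0.65, 0.65], "tx": [-0.0013, -0.0013, -0.0013, -0.0013, -0.0013, -0.0013, -0.0013], "ty": [0.04, 0.0609, 0.0609, 0.0609, 0.0609, 0.0609, 0.0609], "tz": [0, 0.04, 0.0933, 0.1467, 0.1867, 0.1867, 0.1867], "ax": [0, 0, 0, 0, 0, 0, 0], "ay": [0, 0, 0, 0, 0, 0, 0], "az": [0, 0, 0, 0, 0, 0, 0]}'

```text
clock: 8.05
tool_pos: [0.5469, -0.2878, 0.1785]
eef_rot: [0.712, 0.702, -0.0, 0.0]
contact_force: [0.8, -0.1, -0.1]
opening: 0.65
finger_force: 0.0
```

```bash
python3 shot.py w6
python3 -c "
import cv2;a=cv2.imread('pics/w6.png');cv2.imwrite('pics/w6b.png',a)"
```

```text
(no output)
```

View pics/w6.png

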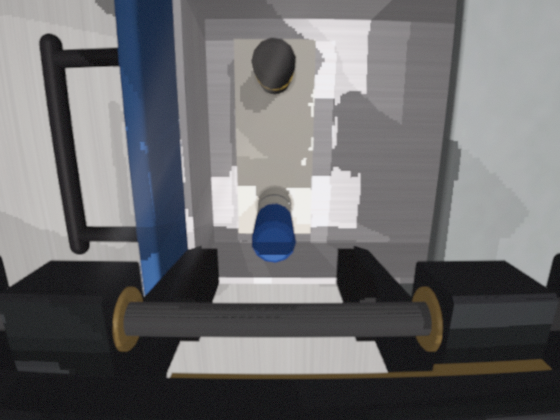

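The blue cap (274,240) is centred between the fingertips (217..337). Go down 0.061 and close.

In the tool's units: 0.061 m / 0.75 = 0.0813, 0.055 m / 0.75 = 0.0733.

>>> nudge_tcp --offsets '{"jaw": [0.65, 0.65, 0.65, 0.65, 0.65, 0, 0, 0, 0], "tx": [0, 0, 0, 0, 0, 0, 0, 0, 0], "ty": [-0.0013, -0.0013, -0.0013, -0.0013, -0.0013, -0.0013, -0.0013, -0.0013, -0.0013], "tz": [0.0267, 0.0533, 0.0733, 0.0813, 0.0813, 0.0813, 0.0813, 0.0813, 0.0813], "ax": [0, 0, 0, 0, 0, 0, 0, 0, 0], "ay": [0, 0, 0, 0, 0, 0, 0, 0, 0], "az": [0, 0, 0, 0, 0, 0, 0, 0, 0]}' --force 25

```text
clock: 9.0
tool_pos: [0.5464, -0.2876, 0.1171]
eef_rot: [0.712, 0.702, 0.0, 0.0]
contact_force: [-0.1, 0.6, 0.4]
opening: 0.309
finger_force: 0.0
```

>>> nudge_tcp --offsets '{"jaw": [0, 0, 0], "tx": [0, 0, 0], "ty": [0, 0, 0], "tz": [0, 0, 0], "ax": [0, 0, 0], "ay": [0, 0, 0], "az": [0, 0, 0]}'

```text
clock: 9.3
tool_pos: [0.5462, -0.2877, 0.117]
eef_rot: [0.712, 0.702, 0.0, 0.0]
contact_force: [-0.7, -0.2, 4.3]
opening: 0.285
finger_force: 25.0
```

>>> nudge_tcp --offsets '{"jaw": [0, 0, 0, 0, 0, 0, 0, 0, 0, 0], "tx": [0, 0, 0, 0, 0, 0, 0, 0, 0, 0], "ty": [0, 0, 0, 0, 0, 0, 0, 0, 0, 0], "tz": [-0.0133, -0.04, -0.0667, -0.1067, -0.1467, -0.2, -0.2533, -0.3067, -0.32, -0.32], "ax": [0, 0, 0, 0, 0, 0, 0, 0, 0, 0], "ay": [0, 0, 0, 0, 0, 0, 0, 0, 0, 0], "az": [0, 0, 0, 0, 0, 0, 0, 0, 0, 0]}'

```text
clock: 10.3
tool_pos: [0.5469, -0.2878, 0.3586]
eef_rot: [0.712, 0.702, 0.001, 0.002]
contact_force: [0.0, -0.3, -1.8]
opening: 0.288
finger_force: 24.9
```

```bash
python3 -c "
from plant import r, sensors, snapshot, camera_params, finish_job;s=sensors.get_state();print(s['q'])"
```

```text
[ 0.30161048  0.56788461  0.19676444  1.43258028 -0.11589845  1.14857854
  0.50145057]
```

Lifted (25.3 mm held, lens at about 0.265 m). Carry it over the jar and loaf side to look at the loaf from close up.

In the tool's units: 0.405 m / 0.75 = 0.54, 0.365 m / 0.75 = 0.4867.

>>> nudge_tcp --offsets '{"jaw": [0, 0, 0, 0, 0, 0, 0, 0, 0, 0], "tx": [0.0267, 0.0733, 0.1267, 0.1867, 0.2467, 0.3067, 0.3667, 0.4267, 0.4867, 0.54], "ty": [0, 0.0067, 0.0133, 0.0133, 0.02, 0.0267, 0.0333, 0.04, 0.0467, 0.0533], "tz": [0, 0, 0, 0, 0, 0, 0, 0, 0, 0], "ax": [0, 0, 0, 0, 0, 0, 0, 0, 0, 0], "ay": [0, 0, 0, 0, 0, 0, 0, 0, 0, 0], "az": [0, 0, 0, 0, 0, 0, 0, 0, 0, 0]}'

```text
clock: 11.3
tool_pos: [0.5904, 0.1196, 0.3542]
eef_rot: [0.711, 0.703, -0.002, -0.002]
contact_force: [-0.2, -0.8, -1.1]
opening: 0.287
finger_force: 24.9
```

>>> nudge_tcp --offsets '{"jaw": [0, 0, 0, 0, 0, 0, 0, 0], "tx": [0.0533, 0.1067, 0.1533, 0.18, 0.1933, 0.1933, 0.1933, 0.1933], "ty": [0.0067, 0.0133, 0.02, 0.02, 0.02, 0.02, 0.02, 0.02], "tz": [0, 0, 0, 0, 0, 0, 0, 0], "ax": [0, 0, 0, 0, 0, 0, 0, 0], "ay": [0, 0, 0, 0, 0, 0, 0, 0], "az": [0, 0, 0, 0, 0, 0, 0, 0]}'

```text
clock: 12.1
tool_pos: [0.6094, 0.259, 0.357]
eef_rot: [0.713, 0.701, -0.0, 0.001]
contact_force: [0.5, -0.5, -1.7]
opening: 0.286
finger_force: 24.9
```

```bash
python3 shot.py w7; python3 -c "
from plant import r, sensors, snapshot, camera_params, finish_job;s=sensors.get_state();print(s['q'])"
```

```text
[-0.56528806  0.64558733  0.18715599  1.28137297 -0.11815068  1.2252418
 -0.39202092]
```

View pics/w7.png

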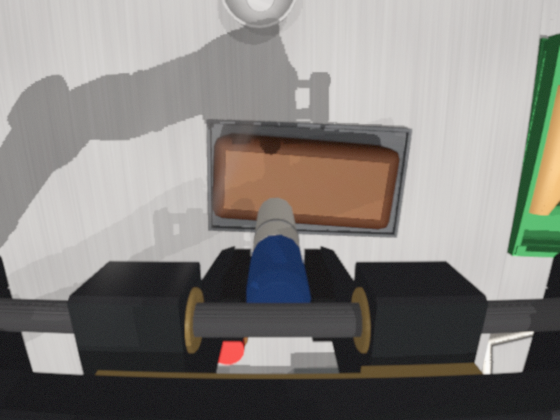

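The loaf's flat top corners are about (224,149), (390,160), (386,222), (222,214). The thermometer is held straight, and the jar lid is at the bottom, (231,352).

```bash
python3 - <<'E'
from h import *; from plant import r, sensors, snapshot, camera_params, finish_job; import json
np.set_printoptions(precision=4,suppress=True)
c=json.load(open('w7.json'))
P=np.array([plane(c,u,.093) for u in[(224,149),(390,160),(386,222),(222,214)]]);print(P,P.mean(0))
Q=np.array([plane(c,u,.06) for u in[(214,136),(400,149),(393,231),(212,218)]]);print(Q.mean(0))
L=np.array([.643,.245,.093]) if 0 else np.r_[P.mean(0)[:2],.093]
s=sensors.get_state(); M=R.from_quat(s['eef_rot']).as_matrix()
for psi in(0,.36):
    d=np.array([np.cos(psi),np.sin(psi),-1])/2**.5; t=L-.244*d
    x=np.array([-np.sin(psi),np.cos(psi),0]); Rg=np.c_[x,np.cross(d,x),d]
    print(psi,t,'tool',M.T@(t-s['tool_pos']),R.from_matrix(M.T@Rg).as_rotvec())
E
```

```text
[[0.5447 0.2921 0.093 ]
 [0.7513 0.2756 0.093 ]
 [0.752  0.1942 0.093 ]
 [0.5373 0.2086 0.093 ]] [0.6464 0.2426 0.093 ]
[0.6485 0.2389 0.06  ]
0 [0.4738 0.2426 0.2655] tool [-0.0189 -0.1352  0.0915] [-0.7849  0.0076 -0.0158]
0.36 [0.4849 0.1818 0.2655] tool [-0.0795 -0.1232  0.0916] [-0.7756  0.149  -0.357 ]
```

Loaf top at (0.645,0.244), consistent with the first estimate. Tilt and retract.

In the tool's units: -0.136 m / 0.75 = -0.1813, 0.0915 m / 0.75 = 0.122, -0.785 rad / 6.2832 = -0.1249.

>>> nudge_tcp --offsets '{"jaw": [0, 0, 0, 0, 0, 0, 0, 0, 0, 0], "tx": [-0.0027, -0.0053, -0.008, -0.012, -0.016, -0.0187, -0.0213, -0.0227, -0.024, -0.024], "ty": [-0.02, -0.0467, -0.08, -0.1067, -0.1333, -0.1533, -0.1667, -0.176, -0.1813, -0.1813], "tz": [0, 0, 0.0133, 0.0267, 0.0467, 0.0667, 0.0867, 0.1067, 0.12, 0.122], "ax": [-0.008, -0.0223, -0.0382, -0.0541, -0.07, -0.0859, -0.1019, -0.1162, -0.1249, -0.1249], "ay": [0, 0, 0, 0.0006, 0.0006, 0.001, 0.001, 0.0011, 0.0013, 0.0013], "az": [0, -0.0003, -0.0006, -0.001, -0.0013, -0.0016, -0.0019, -0.0022, -0.0025, -0.0025]}' --force 30

```text
clock: 13.15
tool_pos: [0.4709, 0.2153, 0.2753]
eef_rot: [0.69, 0.668, 0.151, 0.234]
contact_force: [0.5, -0.4, -0.4]
opening: 0.285
finger_force: 29.9
```

>>> nudge_tcp --offsets '{"jaw": [0, 0, 0], "tx": [0, 0, 0], "ty": [0, 0, 0], "tz": [0, 0, 0], "ax": [0, 0, 0], "ay": [0, 0, 0], "az": [0, 0, 0]}'

```text
clock: 13.45
tool_pos: [0.4716, 0.2162, 0.2757]
eef_rot: [0.69, 0.668, 0.151, 0.233]
contact_force: [0.1, 0.4, -0.9]
opening: 0.29
finger_force: 29.9
```

```bash
python3 - <<'E'
from h import *; from plant import r, sensors, snapshot, camera_params, finish_job
import json
np.set_printoptions(precision=4,suppress=True)
s=sensors.get_state(); M=R.from_quat(s['eef_rot']).as_matrix(); l=s['tool_pos']+.094*M[:,2]; L=np.array([.645,.244,.093])
print(s['tool_pos'],M[:,2],s['q'],l,np.linalg.norm(L-l),'miss',np.cross(M[:,2],L-l))
for n in('scene','top'): print(n,proj(camera_params(n),l),proj(camera_params(n),l-.13*M[:,2]),proj(camera_params(n),L))
a,b=snapshot('scene')[:,:,::-1],snapshot('top')[:,:,::-1]
cv2.imwrite('pics/f.png',np.hstack([cv2.resize(x,(400,400),interpolation=cv2.INTER_CUBIC) for x in(a[100:260,170:330],b[140:300,150:310])]))
E
```

```text
[0.4716 0.2162 0.2757] [ 0.52   -0.1206 -0.8456] [-1.1266  0.4737  0.464   2.2522  1.1131  0.2802 -1.8294] [0.5205 0.2049 0.1962] 0.16638419562459386 miss [ 0.0455 -0.0516  0.0354]
scene [219.7931 163.2019] [179.0904 130.8147] [274.9725 167.504 ]
top [236.1415 248.5099] [218.4526 274.6722] [232.0711 204.9846]
```

View pics/f.png

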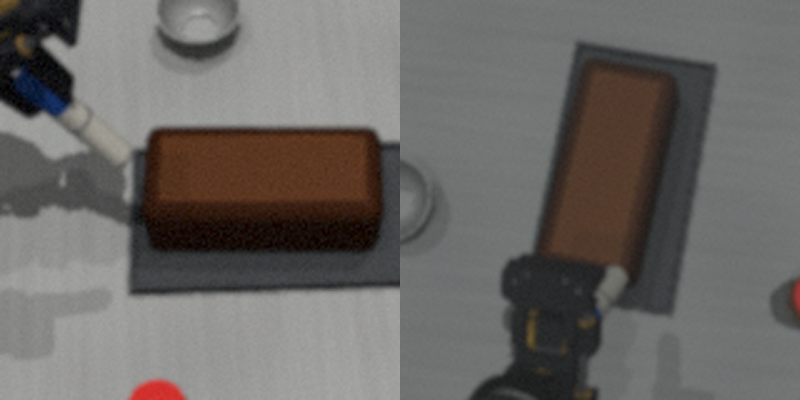

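The forward tilt ran into a wrist limit (q6 near 0). A sideways slant should keep q6 near 1, coming from the +y side and pointing towards azimuth about -55°. First back upright.

```bash
cat > go.py <<'E'
from h import *; from plant import r, sensors, snapshot, camera_params, finish_job; import sys
np.set_printoptions(precision=4,suppress=True)
# target: x y z of TCP, tilt, psi(deg, heading of tilt), yaw of tool y (deg, before tilt)
x,y,z,tilt,psi,yaw=map(float,sys.argv[1:7])
s=sensors.get_state(); M=R.from_quat(s['eef_rot']).as_matrix()
a=np.radians(yaw); Y=np.array([np.cos(a),np.sin(a),0]); Z=np.array([0,0,-1.]); B=np.c_[np.cross(Y,Z),Y,Z]
p=np.radians(psi); ax=np.array([np.sin(p),-np.cos(p),0])
G=R.from_rotvec(ax*np.radians(tilt)).as_matrix()@B
t=M.T@(np.array([x,y,z])-s['tool_pos']); w=R.from_matrix(M.T@G).as_rotvec()
print('d',G[:,2],'shift',t,np.linalg.norm(t),'rot',w,np.linalg.norm(w),'q',s['q'])
E
python3 go.py .5 .28 .36 0 0 0; python3 go.py .55 .4 .33 45 -55 0
```

```text
d [ 0.  0. -1.] shift [ 0.0562  0.0686 -0.0642] 0.10946974652061199 rot [ 0.5508  0.1185 -0.0312] 0.5642303563366993 q [-1.1269  0.4739  0.4637  2.2524  1.1146  0.2804 -1.8311]
d [ 0.4056 -0.5792 -0.7071] shift [ 0.1815  0.0957 -0.0273] 0.2069923514049942 rot [ 0.0716 -0.4931 -0.1752] 0.5281560921332149 q [-1.1269  0.4739  0.4637  2.2524  1.1146  0.2804 -1.8311]
```

In the tool's units: 0.1815 m / 0.75 = 0.242, 0.175 m / 0.75 = 0.2333, -0.4931 rad / 6.2832 = -0.0785.

>>> nudge_tcp --offsets '{"jaw": [0, 0, 0, 0, 0, 0, 0, 0, 0, 0], "tx": [0.02, 0.0533, 0.0867, 0.12, 0.1533, 0.1867, 0.2133, 0.2333, 0.242, 0.242], "ty": [0.0133, 0.0267, 0.0467, 0.064, 0.08, 0.0987, 0.1133, 0.1227, 0.1276, 0.1276], "tz": [-0.004, -0.008, -0.0133, -0.0187, -0.0227, -0.0267, -0.032, -0.0347, -0.0364, -0.0364], "ax": [0.0006, 0.0019, 0.0032, 0.0048, 0.0064, 0.008, 0.0095, 0.0111, 0.0114, 0.0114], "ay": [-0.0064, -0.0159, -0.0271, -0.0382, -0.0493, -0.0605, -0.07, -0.0764, -0.0785, -0.0785], "az": [-0.0024, -0.0056, -0.0095, -0.0135, -0.0175, -0.0215, -0.0247, -0.0271, -0.0279, -0.0279]}'

```text
clock: 14.55
tool_pos: [0.5492, 0.4019, 0.3279]
eef_rot: [0.652, 0.655, -0.067, 0.376]
contact_force: [0.1, -0.6, -0.6]
opening: 0.283
finger_force: 29.9
```

```bash
python3 go.py .546 .385 .2655 45 -55 0
```

```text
d [ 0.4056 -0.5792 -0.7071] shift [ 0.0222 -0.0305  0.0526] 0.06471142021836866 rot [-0.0004 -0.0012  0.0031] 0.003408985840517807 q [-1.1131  0.8483  0.2097  1.2398  0.5822  1.3996 -1.149 ]
```

The orientation is reached with good margins. Now the last shift.

In the tool's units: 0.0526 m / 0.75 = 0.0701, 0.04 m / 0.75 = 0.0533, 0.003 rad / 6.2832 = 0.0005.

>>> nudge_tcp --offsets '{"jaw": [0, 0, 0, 0, 0, 0, 0, 0], "tx": [0.004, 0.0133, 0.0227, 0.0296, 0.0296, 0.0296, 0.0296, 0.0296], "ty": [-0.0067, -0.0187, -0.0307, -0.0407, -0.0407, -0.0407, -0.0407, -0.0407], "tz": [0.0107, 0.032, 0.0533, 0.0701, 0.0701, 0.0701, 0.0701, 0.0701], "ax": [0, 0, 0, 0, 0, 0, 0, 0], "ay": [0, 0, 0, 0, 0, 0, 0, 0], "az": [0, 0, 0, 0.0005, 0.0005, 0.0005, 0.0005, 0.0005]}'

```text
clock: 15.35
tool_pos: [0.5464, 0.3836, 0.2677]
eef_rot: [0.654, 0.653, -0.065, 0.377]
contact_force: [-0.3, 0.4, -1.3]
opening: 0.288
finger_force: 29.9
```

```bash
python3 - <<'E'
from h import *; from plant import r, sensors, snapshot, camera_params, finish_job
np.set_printoptions(precision=4,suppress=True)
s=sensors.get_state(); M=R.from_quat(s['eef_rot']).as_matrix(); l=s['tool_pos']+.094*M[:,2]; L=np.array([.645,.244,.093])
print(s['q'],M[:,2],l,np.linalg.norm(L-l),'miss',np.cross(M[:,2],L-l))
c=camera_params('wrist'); w=snapshot('wrist')[:,:,::-1].copy()
a,b=snapshot('scene')[:,:,::-1].copy(),snapshot('top')[:,:,::-1].copy()
def mk(im,c):
    print([proj(c,X).round(1) for X in(l,l-.13*M[:,2],L)])
    for X in(l,L): cv2.circle(im,tuple(int(v) for v in proj(c,X).round()),2,(0,255,0),-1)
mk(a,camera_params('scene'));mk(b,camera_params('top'));mk(w,c)
top=np.hstack([cv2.resize(x,(400,300),interpolation=cv2.INTER_CUBIC) for x in(a[80:230,180:380],b[120:270,130:330])])
bot=np.hstack([cv2.resize(w,(400,300)),cv2.resize(a,(400,300))])
cv2.imwrite('pics/f2.png',np.vstack([top,bot]))
E
```

```text
[-1.1091  0.8847  0.21    1.3622  0.5994  1.2668 -1.2447] [ 0.4064 -0.5785 -0.7073] [0.5846 0.3293 0.2012] 0.1504270156475092 miss [0.0023 0.0013 0.0003]
[array([245.6, 114.7]), array([217.4,  64.6]), array([275. , 167.5])]
[array([188.1, 215.9]), array([140. , 228.1]), array([232.1, 205. ])]
[array([276.2, 212. ]), array([275.4, 305.8]), array([275.5, 175.7])]
```

View pics/f2.png

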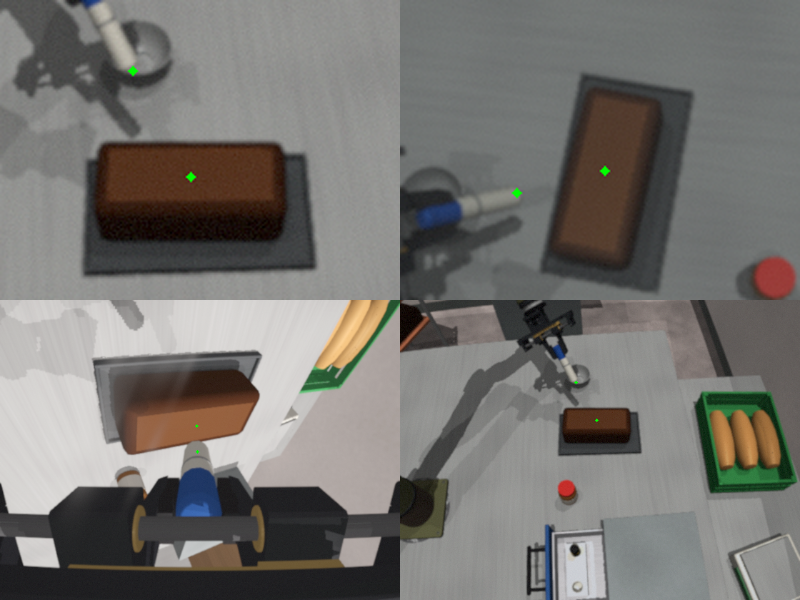

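The views agree. Lens at 0.150 m, slant 45°, aim miss under 3 mm, loaf, jar and bowl untouched, drawer open with the torch in it. Handing in.

>>> nudge_tcp --offsets '{"jaw": [0, 0, 0], "tx": [0, 0, 0], "ty": [0, 0, 0], "tz": [0, 0, 0], "ax": [0, 0, 0], "ay": [0, 0, 0], "az": [0, 0, 0]}'

```text
clock: 15.8
tool_pos: [0.5462, 0.3833, 0.2668]
eef_rot: [0.654, 0.653, -0.066, 0.377]
contact_force: [-1.1, 0.5, -1.4]
opening: 0.288
finger_force: 29.9
```

```bash
python3 -c "
from plant import r, sensors, snapshot, camera_params, finish_job;print(finish_job())"
```

```text
the job is handed in; nothing more can be done
None
```

I handed the job in at 15.8 s: the drawer is open about 15 cm with the torch in its socket, and the gripper holds the thermometer still at 45°, lens about 15 cm from the loaf's top centre (aim within 3 mm by my measurements); the verdict was not returned.

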